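# Gate the shaker bay and arm its guarded switch

### The job

The jar stands in the shaker's bay: first slide the yellow-gripped gate bar from the right-hand side through both lugs across the bay's front until the grip is up against the near lug. Then start the shaker at the control box: lift the red sprung guard cover, flip the toggle under it over to the green-dot side, and tip the cover forward again so that it drops shut over the switch. Leave the jar standing in its bay, the bar in place and the other things on the bench undisturbed.

Things in the scene. Friction and masses are not known exactly. Their poses are not given: they have to be found in the camera images.
- shaker: Low grey bottle shaker, fixed, base 180 (x) x 160 (y) mm, black deck 30 mm above the bench, steel fence U to 70 mm, open front facing its -x. Origin: centre of underside, z up. At the bay's front corners stand two aluminium lugs, 34 (x) x 12 (y) mm, 32 to 92 mm above the bench, at x -60, y -52 (near lug, robot's right) and y +52 mm (far lug).
- near_lug_hole (a point): Centre of the near lug's hole in its outer (-y, right-hand) face, where the bar enters, 62 mm above the bench. Both holes are round through holes of 14 mm, chamfered 3 mm at the -y mouth, on one axis along the shaker's y. Axes as the shaker's.
- far_lug_hole (a point): Centre of the far lug's hole, in its outer (+y) face, where the bar comes out; 116 mm from near_lug_hole along the shaker's +y.
- jar: White jar with a black lid, 61 mm across, 78 mm tall, 160 g, standing upright on the deck in the bay (top 108 mm above the bench), loose. Origin at the centre of its underside. Stays where it is.
- gate_bar: Gate bar, loose, lies level on the bench, about 180 g: yellow block grip with black ribs, 16 (x) x 60 (y) x 24 (z) mm, and from its +y end a steel shaft, 10 mm diameter, 140 mm long along +y, last 8 mm tapered. Origin: centre of the grip's underside; shaft axis 12 mm above. Centre of mass 18 mm from the grip's centre towards the shaft.
- bar_grip (a point): Centre of the yellow grip, on the shaft's axis. With the bar fully home the grip's +y end is against the near lug: this point is 30 mm outside the near lug's outer face and the tip 24 mm beyond the far lug.
- bar_tip (a point): Tip of the shaft, 170 mm from bar_grip along the bar's +y.
- control_box: Grey switch box with a black top panel, fixed, 128 (x) x 116 (y) x 45 mm high. Origin: centre of underside, z up, front faces its -x. The toggle stands on the panel at x +12 mm, y 0, under the red cover. A green dot on the panel, to the toggle's +y (robot's left), marks on; a white dot to -y marks off.
- cover_hinge (a point): Middle of the cover's hinge line, at the rear of the box (x = +54 mm), 59 mm above the bench; the hinge runs along the box's y.
- guard_cover (a joint): Angle of the red cover, rad: 0 shut, 2.1 fully back; its front end swings up and back about the hinge. An over-centre spring pulls it shut below about 1.1 rad (1.2 N at the front to start) and above that throws it fully back, where it stays. Pushed forward from behind to under 0.8 rad and let go, it drops shut by itself.
- cover_front (a point): Point on the cover, a red hood 40 mm wide (y), open below, reaching 73 mm forward of the hinge plus an 8 mm lip; shut, it spans 46 to 79 mm above the bench. Point: mid-width between its flat sides, 55 mm forward of and 4 mm above the hinge when shut; moves with it. Fully back, the top end is 105 to 125 mm above the bench, 25 to 55 mm behind the hinge.
- toggle (a joint): Angle of the steel toggle lever, rad: 0 off (leaning to the box's -y, white dot), 0.9 on (leaning to +y, green dot). It snaps over past 0.45; about 4 N at its tip. Its pivot is at the panel, 47 mm above the bench, axis along the box's x.
- toggle_tip (a point): Round tip of the toggle, 10 mm thick, 30 mm from its pivot: off, 13 mm to -y of the pivot and 74 mm above the bench; on, 13 mm to +y. Free only while the cover is up.
- cream_jar: Small white ointment jar, 51 mm across, 40 mm tall, standing on the bench, loose bystander. Origin at the centre of its underside.
- amber_60: Small amber bottle with a white cap, 37 mm across, 75 mm tall, loose bystander. Origin at the centre of its underside.
- beaker: Empty clear beaker, 66 mm across, 70 mm tall, loose bystander. Origin at the centre of its underside.
- black_tape: Roll of black tape lying flat, 60 mm across, 18 mm high, loose bystander. Origin at the centre of its underside.
Mind the look-alikes: they are no part of the job. Of the things shaped like the gate_bar, the yellow one is meant.

How it is judged:
By the outcome, as a careful person would: the job done as asked, in the order asked, and still so for the second after the job is handed in, with the robot touching nothing.
It also fails if it takes over 64 s, if anything falls off the work surface, if the arm or the gripper's body presses on something with over 40 N, if the wrist force passes 120 N, or if a joint passes its speed limit or range.

### The arm

A 6-joint arm with a two-finger parallel gripper is mounted at the origin on a cart in front of the work surface, level with it; the furniture and walls round the work are solid. World frame = base frame: x ahead of the robot, y to its left, z up, the work surface at z = 0. Lengths are in m, angles in rad, forces in N, time in s.
With the tool pointing down it reaches from about 0.275 to 0.725 m from the base axis. Payload 15.9 kg.
Tool frame: the origin (TCP) lies at the centre of the arm's flange, where the gripper is bolted on; the fingertips stand 173 mm ahead of it and the grasp point (between the pads) lies 155 mm ahead of it (ctrl.nose_length is the distance from the TCP to the fingertips, in m); z points along the fingers, y is the line along which they close (so a half turn about z gives the same grasp; the last joint's range is limited). The gripper opens to 85 mm and grips with 20 to 120 N. Pads are 22 mm wide; open, the fingers measure 114 mm over their backs; the gripper's body (76 mm by 85 mm) begins 54 mm behind the grasp point. The pads swing forward as they close: fully open they stand 13 mm farther back than shut.
Start: joints at [-1.256, 0.213, -0.034, 1.323, 0, 1.571], TCP at [0.155, -0.475, 0.405] pointing down, gripper open.
Joint ranges: [-2.98, 2.98], [-0.74, 1.72], [-1.14, 1.35], [-2.1, 2.04], [-1.57, 1.44], [-3.14, 3.14]. Speed limits (rad/s): [1.89, 1.89, 2.39, 2.57, 3.14, 3.14].

### API

Orientations are given as a unit quaternion [x, y, z, w].
In Python, from station import ctrl, optics, hand_in gives the robot as it stands. The module is installed in compiled form; this text tells all that it offers.
- The arm moves only by the tool carry_out, never from a script. Its argument "steps" is a list of rows, each an object of numbers: "jaw": the closure, from 0 (fully open) to 1 (shut); "tx", "ty", "tz": the shift along the tool's x, y, z in mm; "twist": the turn about the tool's z in rad. In form: [{"jaw": .., "tx": .., "ty": .., "tz": .., "twist": ..}, ...]. A call has 1 to 12 rows; each row is the pose to reach, as a shift and turn from the pose commanded when the call began, along the tool's axes at that moment; what a row does not reach only later rows make up. A row lasts 1/8 s, in which the tool goes at most 62.5 mm and 10.7 degrees, less where a joint would pass 70% of its speed; a pose out of reach is approached as far as the arm can. A call with a gripper value outside its range is refused whole. The fingers move at their own pace and stop on an object; "force" is the grip in N (left out, the last holds). Time passes only in rows, so rows that repeat a pose let the fingers close. It gives the time, the measured TCP pose, the force, the opening and the grip force at its end, in the units of the state.
- ctrl.sense(): the state, without advancing time (a new reading comes with each control period).
- optics.get_image(name): name is "side" or "top" or "wrist"; returns a dict with "image" (384x512x3 uint8, red, green, blue), "fx", "fy", "cx", "cy" (pixels), "rvec" (rotation vector, rad) and "tvec" (3), from world to camera coordinates, as OpenCV has them; the wrist camera has in their place "mount" (4x4, takes a point from camera to tool coordinates, whose origin is the TCP and whose axes are the flange's). Camera axes: x right, y down, z forward; pixel columns grow to the right and rows downward; lengths in m; the calibration is good to about 2 mm. A picture is of the moment at which its call begins: read the wrist's pose just before it. There is no depth.
- hand_in(): hands the job in; it is judged then, once.
The state is a dict: "time": time; "q": joint angles; "qd": joint speeds; "tau": joint torques, N m; "eef_pos": TCP position; "eef_rot": TCP orientation; "wrist_force": force on the tool from outside, world axes, zero at the start; "moment": the same for the moment, N m; "gripper_width": opening from 0.0 (shut) to 1.0 (fully open); "grip_force": force on a finger pad.
Only numpy, scipy, OpenCV 4.12 (cv2) and the standard library are available. Lean on these libraries where they do the work, as an engineer would, in place of code of your own. Each camera call takes 0.05 s, during which the arm holds its last target. There are 200 camera calls.

## Working session

There is one attempt and no reset: what is moved stays moved. The work goes in short steps, Python scripts to look and compute and a tool call to move; the robot and the scene stay as the last step left them, time stands still between calls to the robot, and variables do not carry over. Pictures are saved under pics/ and viewed, at most 10 in all, crops included, and the job is handed in when it is done.

Besides the shell and the picture viewer there is one more tool, called after "Emit:" in YAML: its name, and indented under it one key for each argument. carry_out: Moves the arm, as the interface text tells. Its arguments: {"type":"object","properties":{"steps":{"type":"array","items":{"type":"object","properties":{"jaw":{"type":"number"},"tx":{"type":"number"},"ty":{"type":"number"},"tz":{"type":"number"},"twist":{"type":"number"}}}},"force":{"type":"number"}},"required":["steps"]}

```bash
mkdir -p pics; cat > h.py <<'E'
import numpy as np, cv2
from scipy.spatial.transform import Rotation as R
from station import ctrl, optics, hand_in
def cam(n):
    s=ctrl.sense(); d=optics.get_image(n)
    K=np.array([[d['fx'],0,d['cx']],[0,d['fy'],d['cy']],[0,0,1]])
    if n=='wrist':
        T=np.eye(4);T[:3,:3]=R.from_quat(s['eef_rot']).as_matrix();T[:3,3]=s['eef_pos']
        T=T@np.array(d['mount']); Rc=T[:3,:3];o=T[:3,3]
    else:
        Rc=R.from_rotvec(np.ravel(d['rvec'])).as_matrix().T;o=-Rc@np.ravel(d['tvec'])
    np.savez('cam_'+n,K=K,Rc=Rc,o=o); return d['image']
def pt(n,u,v,z):
    c=np.load('cam_'+n+'.npz');r=c['Rc']@np.linalg.solve(c['K'],[u,v,1]);o=c['o']
    return o+r*(z-o[2])/r[2]
def proj(n,p):
    c=np.load('cam_'+n+'.npz');q=c['K']@(c['Rc'].T@(np.array(p)-c['o']));return q[:2]/q[2]
def save(im,f,box=None,k=1):
    if box: im=im[box[1]:box[3],box[0]:box[2]]
    cv2.imwrite('pics/'+f,cv2.resize(im[:,:,::-1],None,fx=k,fy=k,interpolation=cv2.INTER_CUBIC))
E
python3 - <<'E'
from h import *
a=cam('top');b=cam('side')
save(a,'top.png',k=1.5);save(b,'side.png',k=1.5)
np.save('top.npy',a);np.save('side.npy',b)
for n in('top','side'):
    c=np.load('cam_'+n+'.npz');print(c['o'],c['Rc'][:,2],c['K'][0])
s=ctrl.sense();print(s['eef_pos'],R.from_quat(s['eef_rot']).as_matrix().round(3),ctrl.nose_length,s['time'])
E
```

```text
[ 0.33926754 -0.07405725  1.45640788] [ 0.18674295  0.022727   -0.98214589] [401.71402989   0.         247.52804544]
[ 0.30727821 -1.13565624  0.98273566] [ 0.1902161   0.75506501 -0.62745093] [415.79736041   0.         256.69861203]
[ 0.15477801 -0.47530343  0.40428613] [[ 0.951  0.31  -0.   ]
 [ 0.31  -0.951  0.001]
 [ 0.    -0.001 -1.   ]] 0.1734 0.1
```

View pics/top.png

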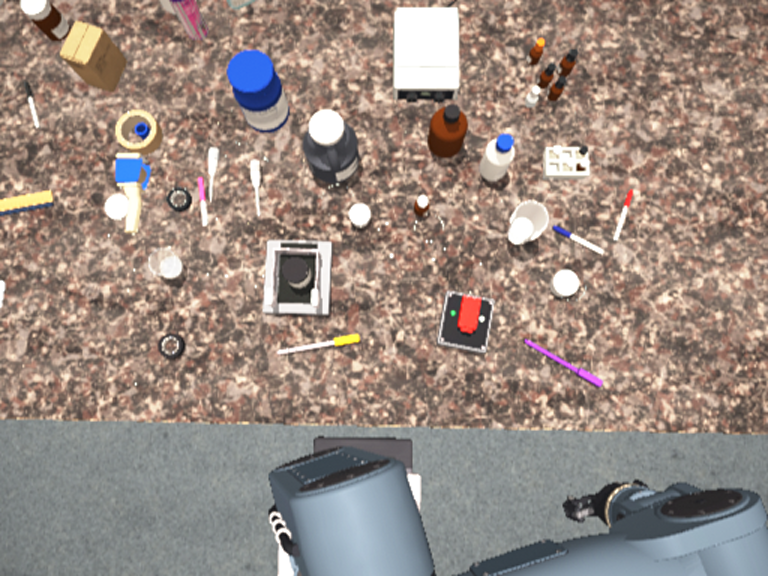

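View pics/side.png

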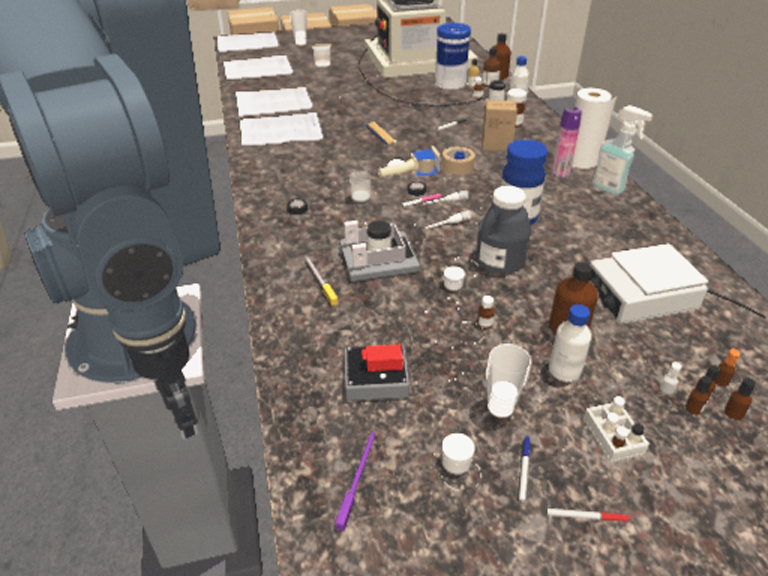

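The top view shows these candidates (in 1.5x pixels). The yellow-gripped bar has its grip at (347,340) and its tip at (278,352). The purple bar is at (565,365), a yellow-black strip at (25,202), and pens at (578,240) and (625,213). I choose the yellow bar and will check it in one close crop.

```bash
python3 - <<'E'
from h import *
a=np.load('top.npy');save(a,'topc.png',(170,150,340,250),4.7)
b=np.load('side.npy');save(b,'sidec.png',(195,140,290,275),4.4)
E
```

```text
(no output)
```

View pics/topc.png

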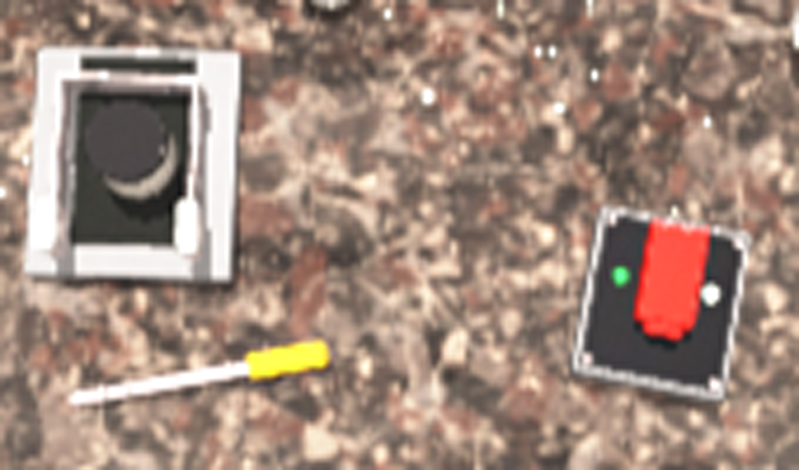

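View pics/sidec.png

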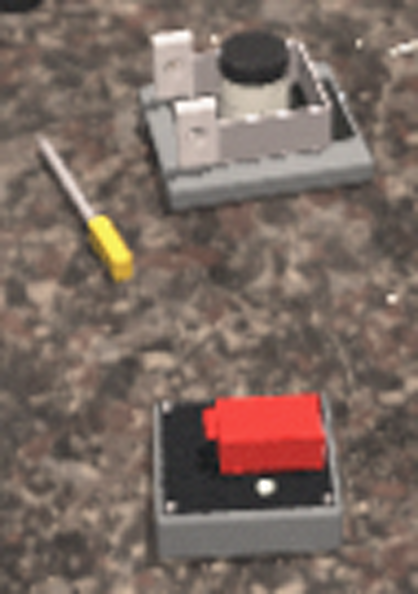

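The crop confirms it: yellow grip from (328,353) to (248,365), tip at (72,399), with the shaft pointing +y. The shaker, its lugs and the box's cover are also clear.

```bash
python3 - <<'E'
from h import *
f=lambda u,v,z:pt('top',170+(u+.5)/4.7-.5,150+(v+.5)/4.7-.5,z)
g=lambda u,v,z:pt('side',195+(u+.5)/4.4-.5,140+(v+.5)/4.4-.5,z)
for nm,l,z in [('base',[(40,50),(240,52),(232,282),(27,275)],.02),('box',[(605,210),(748,235),(722,397),(575,370)],.045),('bar',[(328,354),(248,366),(72,400)],.016),('lugs',[(187,226),(44,222)],.092)]:
    p=np.array([f(u,v,z)[:2] for u,v in l]);print(nm,p.round(4).tolist(),'c',p.mean(0).round(4))
    d=np.diff(p,axis=0);print('  len',np.linalg.norm(d,axis=1).round(4),'ang',np.degrees(np.arctan2(d[:,1],d[:,0])).round(1))
print('side lug holes',g(198,131,.062),'far',g(173,64,.062))
print('side bar',g(122,268,.006),g(42,137,.01))
E
```

```text
base [[0.6978, 0.2174], [0.6984, 0.0599], [0.5169, 0.0603], [0.5197, 0.2182]] c [0.6082 0.1389]
  len [0.1575 0.1815 0.158 ] ang [-89.8 179.9  89. ]
box [[0.5733, -0.2225], [0.556, -0.3298], [0.4343, -0.3084], [0.4523, -0.1997]] c [ 0.504  -0.2651]
  len [0.1087 0.1235 0.1101] ang [-99.2 170.   80.6]
bar [[0.4635, -0.0145], [0.4533, 0.0463], [0.4251, 0.1796]] c [0.4473 0.0705]
  len [0.0616 0.1362] ang [ 99.5 101.9]
lugs [[0.5487, 0.0879], [0.55, 0.1931]] c [0.5493 0.1405]
  len [0.1053] ang [89.3]
side lug holes [0.5504168  0.08881892 0.062     ] far [0.5505207  0.19227437 0.062     ]
side bar [ 0.46434994 -0.00517775  0.006     ] [0.42766415 0.18410735 0.01      ]
```

```bash
cat >> h.py <<'E'
def plan(p,ang):
    """tool shift (mm) and twist to TCP world p with tool y at world angle ang (deg)"""
    s=ctrl.sense();M=R.from_quat(s['eef_rot']).as_matrix()
    d=M.T@(np.array(p)-s['eef_pos'])*1000
    a=np.degrees(np.arctan2(M[1,1],M[0,1]));t=-((ang-a+180)%360-180)
    print('at',np.round(s['eef_pos'],4),'ang',a.round(2),'move t',d.round(1),'twist',np.radians(t).round(3),'time',s['time'],'F',np.round(s['wrist_force'],1),'w',s['gripper_width'])
E
python3 - <<'E'
from h import *
plan((.45,.03,.33),11.3)
print(np.round(optics.get_image('wrist')['mount'],3))
E
```

```text
at [ 0.1548 -0.4753  0.4043] ang -71.96 move t [ 437.2 -389.    74.7] twist -1.453 time 0.1 F [-1.1 -0.7 -0.1] w 1.0006651553738468
[[ 0.    -0.96  -0.279  0.069]
 [ 1.     0.     0.    -0.001]
 [-0.    -0.279  0.96   0.03 ]
 [ 0.     0.     0.     1.   ]]
```

Emit:
carry_out:
  steps:
    - {"tx": 437,"ty": -389,"tz": 75,"twist": -1.453}
    - {"tx": 437,"ty": -389,"tz": 75,"twist": -1.453}
    - {"tx": 437,"ty": -389,"tz": 75,"twist": -1.453}
    - {"tx": 437,"ty": -389,"tz": 75,"twist": -1.453}
    - {"tx": 437,"ty": -389,"tz": 75,"twist": -1.453}
    - {"tx": 437,"ty": -389,"tz": 75,"twist": -1.453}
    - {"tx": 437,"ty": -389,"tz": 75,"twist": -1.453}
    - {"tx": 437,"ty": -389,"tz": 75,"twist": -1.453}
    - {"tx": 437,"ty": -389,"tz": 75,"twist": -1.453}
    - {"tx": 437,"ty": -389,"tz": 75,"twist": -1.453}
    - {"tx": 437,"ty": -389,"tz": 75,"twist": -1.453}
    - {"tx": 437,"ty": -389,"tz": 75,"twist": -1.453}

```text
invalid input
```

```bash
python3 - <<'E'
from h import *
a=cam('wrist');save(a,'w1.png',k=1.5);plan((.45,.03,.33),11.3)
E
```

```text
at [ 0.1548 -0.4754  0.4044] ang -71.96 move t [ 437.2 -389.1   74.7] twist -1.453 time 0.2 F [0.5 0.8 1. ] w 0.9978011335039383
```

View pics/w1.png

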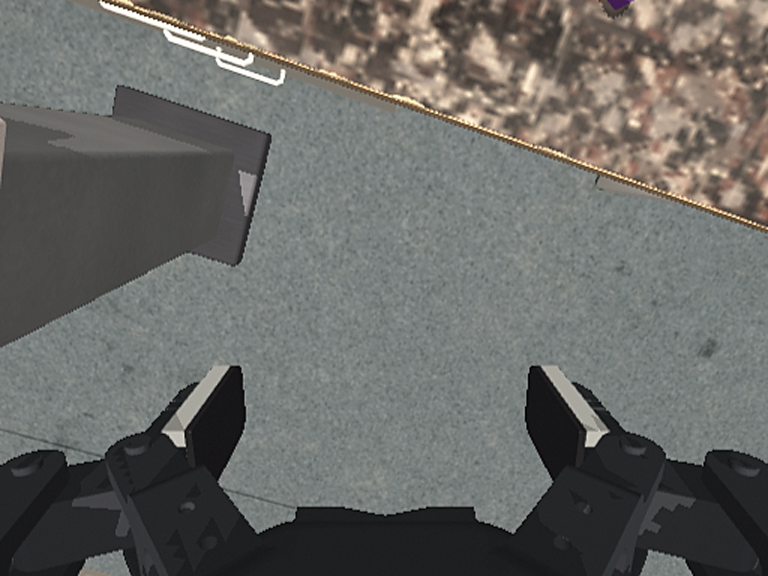

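The call was refused, so the arm hasn't moved: the picture shows only the floor and the bench edge. I'll send full rows.

Emit:
carry_out:
  steps:
    - {"jaw": 0,"tx": 437,"ty": -389,"tz": 75,"twist": -1.453}
    - {"jaw": 0,"tx": 437,"ty": -389,"tz": 75,"twist": -1.453}
  force: 40

```text
time: 0.45
eef_pos: [0.2176, -0.3672, 0.3883]
eef_rot: [0.94, 0.34, 0.0, -0.0]
wrist_force: [1.3, 0.9, -0.4]
gripper_width: 1.002
grip_force: 0.0
```

```bash
python3 - <<'E'
from h import *
plan((.45,.03,.33),11.3)
E
```

```text
at [ 0.2176 -0.3672  0.3883] ang -50.23 move t [ 432.7 -156.6   58.4] twist -1.074 time 0.45 F [ 1.3  0.9 -0.4] w 1.0015386916628908
```

Emit:
carry_out:
  steps:
    - {"jaw": 0,"tx": 433,"ty": -157,"tz": 58,"twist": -1.074}
    - {"jaw": 0,"tx": 433,"ty": -157,"tz": 58,"twist": -1.074}
    - {"jaw": 0,"tx": 433,"ty": -157,"tz": 58,"twist": -1.074}
    - {"jaw": 0,"tx": 433,"ty": -157,"tz": 58,"twist": -1.074}
    - {"jaw": 0,"tx": 433,"ty": -157,"tz": 58,"twist": -1.074}
    - {"jaw": 0,"tx": 433,"ty": -157,"tz": 58,"twist": -1.074}
    - {"jaw": 0,"tx": 433,"ty": -157,"tz": 58,"twist": -1.074}
    - {"jaw": 0,"tx": 433,"ty": -157,"tz": 58,"twist": -1.074}
    - {"jaw": 0,"tx": 433,"ty": -157,"tz": 58,"twist": -1.074}
    - {"jaw": 0,"tx": 433,"ty": -157,"tz": 58,"twist": -1.074}

```text
time: 1.7
eef_pos: [0.4511, 0.0279, 0.3308]
eef_rot: [0.636, 0.772, -0.0, -0.0]
wrist_force: [-0.3, -0.0, -0.3]
gripper_width: 0.998
grip_force: 0.0
```

```bash
python3 - <<'E'
from h import *
plan((.45,.03,.33),11.3)
a=cam('wrist');save(a,'w2.png',k=1.5)
print(proj('wrist',(.458,.016,.012))*1.5,proj('wrist',(.426,.182,.012))*1.5,proj('wrist',(.549,.082,.092))*1.5)
E
```

```text
at [0.4511 0.0279 0.3308] ang 11.06 move t [ 2.2 -0.7  0.8] twist -0.004 time 1.7 F [-0.3 -0.  -0.3] w 0.9982697229400508
[394.97379231 287.93999641] [397.78923566 -16.32109798] [629.37694944 236.18328012]
```

View pics/w2.png

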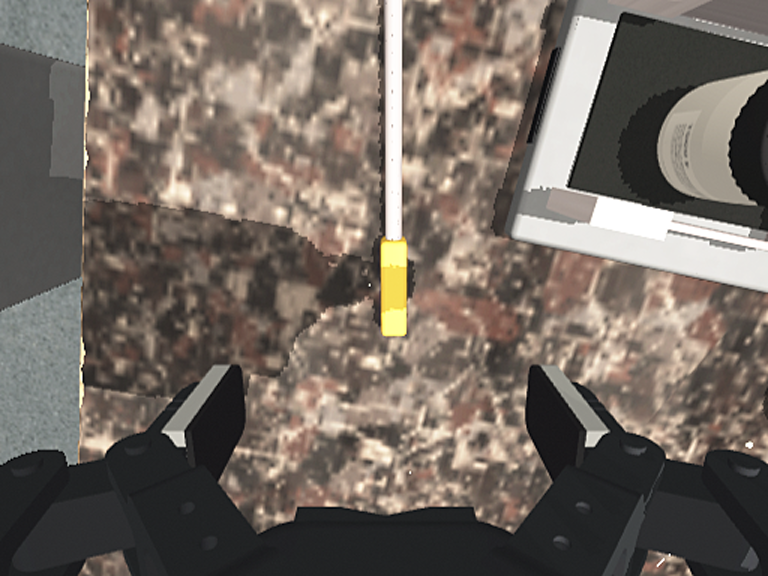

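The wrist view shows the yellow grip from (393,239) to (394,336), lined up with the tool, and the near lug's top centred at about (633,217).

```bash
python3 - <<'E'
from h import *
f=lambda u,v,z:pt('wrist',(u+.5)/1.5-.5,(v+.5)/1.5-.5,z)
a,b=f(393.5,239,.024),f(394,337,.024);c=f(392,2,.017)
print(a,b,np.linalg.norm(a-b),(a+b)/2,np.degrees(np.arctan2(*(a-b)[1::-1])),np.degrees(np.arctan2(*(c-b)[1::-1])))
print('lug',[f(u,v,.092).round(4).tolist() for u,v in [(607,195),(670,212),(664,240),(592,222)]])
g=(a+b)/2;d=(a-b)/60e-3; 
for z in(.25,.176): plan((g[0]+d[0]*.003,g[1]+d[1]*.003,z),np.degrees(np.arctan2(*(c-b)[1::-1]))-90)
E
```

```text
[0.45012543 0.04873638 0.024     ] [ 0.46262192 -0.01186549  0.024     ] 0.061876880982023534 [0.45637367 0.01843545 0.024     ] 101.65144331003444 101.66808972010047
lug [[0.5334, 0.0974, 0.092], [0.5627, 0.0957, 0.092], [0.5645, 0.0834, 0.092], [0.5307, 0.0849, 0.092]]
at [0.4511 0.0277 0.3309] ang 11.02 move t [-7.   3.4 80.9] twist -0.011 time 1.75 F [ 0.  -0.4  1.3] w 0.9978786859916604
at [0.4511 0.0277 0.3309] ang 11.02 move t [ -6.9   3.4 154.9] twist -0.011 time 1.75 F [ 0.  -0.4  1.3] w 0.9978786859916604
```

Emit:
carry_out:
  steps:
    - {"jaw": 0,"tx": -7,"ty": 3,"tz": 60,"twist": -0.011}
    - {"jaw": 0.3,"tx": -7,"ty": 3,"tz": 115,"twist": -0.011}
    - {"jaw": 0.4,"tx": -7,"ty": 3,"tz": 145,"twist": -0.011}
    - {"jaw": 0.4,"tx": -7,"ty": 3,"tz": 155,"twist": -0.011}
    - {"jaw": 0.6,"tx": -7,"ty": 3,"tz": 155,"twist": -0.011}
    - {"jaw": 1,"tx": -7,"ty": 3,"tz": 155,"twist": -0.011}
    - {"jaw": 1,"tx": -7,"ty": 3,"tz": 155,"twist": -0.011}
    - {"jaw": 1,"tx": -7,"ty": 3,"tz": 155,"twist": -0.011}
    - {"jaw": 1,"tx": -7,"ty": 3,"tz": 155,"twist": -0.011}
    - {"jaw": 1,"tx": -7,"ty": 3,"tz": 155,"twist": -0.011}
  force: 50

```text
time: 3.0
eef_pos: [0.4564, 0.0219, 0.1773]
eef_rot: [0.631, 0.775, 0.001, 0.001]
wrist_force: [-1.2, -1.5, 7.6]
gripper_width: 0.174
grip_force: 49.2
```

```bash
python3 - <<'E'
from h import *
s=ctrl.sense();z=s['eef_pos'][2]
print(s['grip_force'])
# bar_grip ~3mm behind pad centre; entry pose: grip y=.082-.03-.17
plan((.465,-.12,z+.08),0)
plan((.549,-.12,z+.05),-0.5)
E
```

```text
49.15500998497009
at [0.4564 0.0219 0.1773] ang 11.68 move t [-140.8  -20.1  -79.9] twist 0.204 time 3.0 F [-1.2 -1.5  7.6] w 0.17387527074207568
at [0.4564 0.0219 0.1773] ang 11.68 move t [-157.8   62.1  -49.7] twist 0.213 time 3.0 F [-1.2 -1.5  7.6] w 0.17387527074207568
```

Emit:
carry_out:
  steps:
    - {"jaw": 1,"tx": 0,"ty": 0,"tz": -30,"twist": 0}
    - {"jaw": 1,"tx": -40,"ty": -5,"tz": -50,"twist": 0.05}
    - {"jaw": 1,"tx": -90,"ty": -15,"tz": -50,"twist": 0.12}
    - {"jaw": 1,"tx": -141,"ty": -20,"tz": -50,"twist": 0.204}
    - {"jaw": 1,"tx": -145,"ty": -10,"tz": -50,"twist": 0.213}
    - {"jaw": 1,"tx": -153,"ty": 30,"tz": -50,"twist": 0.213}
    - {"jaw": 1,"tx": -158,"ty": 62,"tz": -50,"twist": 0.213}
    - {"jaw": 1,"tx": -158,"ty": 62,"tz": -50,"twist": 0.213}
    - {"jaw": 1,"tx": -158,"ty": 62,"tz": -50,"twist": 0.213}

```text
time: 4.12
eef_pos: [0.5482, -0.1196, 0.2261]
eef_rot: [0.71, 0.704, -0.0, -0.0]
wrist_force: [0.1, -0.2, -2.0]
gripper_width: 0.176
grip_force: 49.5
```

```bash
python3 - <<'E'
from h import *
plan((.549,-.12,.2273),-0.5)
a=cam('side');np.save('side2.npy',a);b=cam('wrist')
for n in('side','wrist'):
  print(n,[proj(n,p).round(1).tolist() for p in [(.549,.047,.062),(.549,.084,.062),(.549,.19,.062)]])
w=cv2.resize(b,None,fx=1.1,fy=1.1)
s=cv2.resize(a[130:230,190:300],None,fx=4.22,fy=4.22,interpolation=2)
h=422;save(np.hstack([w[:422],s[:422]])[:, -1027:],'j.png',k=.775)
E
```

```text
at [ 0.5482 -0.1196  0.2261] ang -0.47 move t [-0.3  0.8 -1.2] twist 0.001 time 4.125 F [ 0.1 -0.2 -2. ] w 0.17589808924455233
side [[241.7, 176.0], [239.5, 170.2], [233.7, 154.5]]
wrist [[261.1, -209.3], [260.6, -376.3], [258.2, -1157.0]]
```

View pics/j.png

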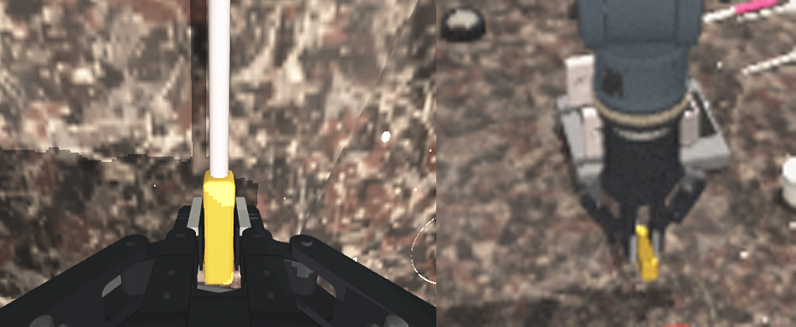

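```bash
python3 - <<'E'
from h import *
b=cam('wrist').astype(float)
for z in (.061,):
  P=[]
  for v in range(5,185,15):
    r=b[v].mean(1); i=np.where((r>190)&(np.arange(512)>225)&(np.arange(512)<290)&(np.ptp(b[v],axis=1)<40))[0]
    e=(i.min()+i.max())/2; p=pt('wrist',e,v,z+.0);P.append(p); 
    if v%30==5: print(v,i.min(),i.max(),p.round(4))
  P=np.array(P);k=np.polyfit(P[:,1],P[:,0],1);print('slope deg',np.degrees(k[0]),'x at tip',np.polyval(k,[-.12,.05,.084,.19]).round(4))
E
```

```text
5 246 269 [ 0.5474 -0.0145  0.061 ]
35 246 268 [ 0.5471 -0.0249  0.061 ]
65 246 268 [ 0.547  -0.0358  0.061 ]
95 246 268 [ 0.5469 -0.0472  0.061 ]
125 246 267 [ 0.5466 -0.0592  0.061 ]
155 246 267 [ 0.5465 -0.0719  0.061 ]
slope deg 0.7376992101939406 x at tip [0.546  0.5481 0.5486 0.5499]
```

Emit:
carry_out:
  steps:
    - {"jaw": 1,"tx": 15,"ty": 0.5,"tz": -1,"twist": 0}
    - {"jaw": 1,"tx": 30,"ty": 0.5,"tz": -1,"twist": 0}
    - {"jaw": 1,"tx": 40,"ty": 0.5,"tz": -1,"twist": 0}
    - {"jaw": 1,"tx": 50,"ty": 0.5,"tz": -1,"twist": 0}
    - {"jaw": 1,"tx": 60,"ty": 0.5,"tz": -1,"twist": 0}
    - {"jaw": 1,"tx": 70,"ty": 0.5,"tz": -1,"twist": 0}

```text
time: 5.03
eef_pos: [0.5495, -0.0495, 0.2268]
eef_rot: [0.71, 0.704, -0.0, -0.0]
wrist_force: [-1.0, -0.3, -1.1]
gripper_width: 0.176
grip_force: 49.5
```

```bash
python3 - <<'E'
from h import *
plan((.55,.056,.2273),-0.5)
b=cam('wrist');save(b,'w3.png',k=1.5)
E
```

```text
at [ 0.5495 -0.0495  0.2268] ang -0.52 move t [105.5  -0.5  -0.5] twist -0.0 time 5.025 F [-1.  -0.3 -1.1] w 0.17587056016022004
```

View pics/w3.png

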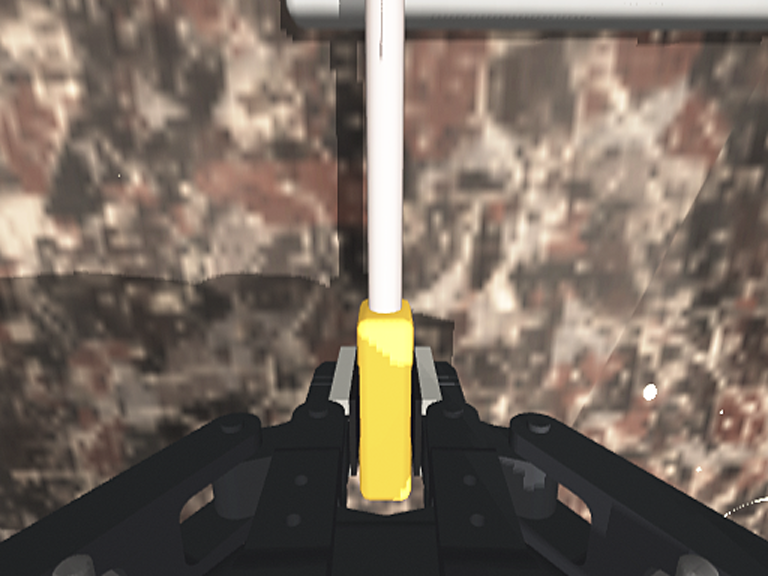

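No contact force at 118 mm of tip travel: the shaft (385,0–310) is running through the near lug. I'll go on.

Emit:
carry_out:
  steps:
    - {"jaw": 1,"tx": 12,"ty": 0,"tz": -0.5,"twist": 0}
    - {"jaw": 1,"tx": 24,"ty": 0,"tz": -0.5,"twist": 0}
    - {"jaw": 1,"tx": 36,"ty": 0,"tz": -0.5,"twist": 0}
    - {"jaw": 1,"tx": 48,"ty": 0,"tz": -0.5,"twist": 0}
    - {"jaw": 1,"tx": 60,"ty": 0,"tz": -0.5,"twist": 0}
    - {"jaw": 1,"tx": 70,"ty": 0,"tz": -0.5,"twist": 0}

```text
time: 5.82
eef_pos: [0.5501, 0.0207, 0.2273]
eef_rot: [0.71, 0.704, -0.0, -0.0]
wrist_force: [-2.3, -1.2, -1.4]
gripper_width: 0.173
grip_force: 49.5
```

Emit:
carry_out:
  steps:
    - {"jaw": 1,"tx": 8,"ty": -0.5,"tz": 0,"twist": 0}
    - {"jaw": 1,"tx": 16,"ty": -0.5,"tz": 0,"twist": 0}
    - {"jaw": 1,"tx": 24,"ty": -0.5,"tz": 0,"twist": 0}
    - {"jaw": 1,"tx": 28,"ty": -0.5,"tz": 0,"twist": 0}
    - {"jaw": 1,"tx": 28,"ty": -0.5,"tz": 0,"twist": 0}

```text
time: 6.45
eef_pos: [0.5501, 0.0481, 0.2274]
eef_rot: [0.71, 0.704, 0.0, 0.0]
wrist_force: [0.1, 0.1, -0.9]
gripper_width: 0.178
grip_force: 49.5
```

Emit:
carry_out:
  steps:
    - {"jaw": 1,"tx": 2,"ty": 0,"tz": 0,"twist": 0}
    - {"jaw": 1,"tx": 4,"ty": 0,"tz": 0,"twist": 0}
    - {"jaw": 1,"tx": 6,"ty": 0,"tz": 0,"twist": 0}
    - {"jaw": 1,"tx": 7,"ty": 0,"tz": 0,"twist": 0}
    - {"jaw": 1,"tx": 7,"ty": 0,"tz": 0,"twist": 0}

```text
time: 7.08
eef_pos: [0.55, 0.0549, 0.2273]
eef_rot: [0.71, 0.704, -0.0, 0.0]
wrist_force: [-0.5, 0.5, -1.3]
gripper_width: 0.175
grip_force: 49.5
```

Emit:
carry_out:
  steps:
    - {"jaw": 1,"tx": 1,"ty": 0,"tz": 0,"twist": 0}
    - {"jaw": 1,"tx": 2,"ty": 0,"tz": 0,"twist": 0}
    - {"jaw": 1,"tx": 3,"ty": 0,"tz": 0,"twist": 0}
    - {"jaw": 1,"tx": 4,"ty": 0,"tz": 0,"twist": 0}
    - {"jaw": 1,"tx": 4,"ty": 0,"tz": 0,"twist": 0}

```text
time: 7.7
eef_pos: [0.55, 0.0583, 0.2273]
eef_rot: [0.71, 0.704, -0.001, 0.001]
wrist_force: [-0.4, -7.7, -1.2]
gripper_width: 0.177
grip_force: 49.7
```

```bash
python3 - <<'E'
from h import *
plan((.55,.056,.2273),-0.5)
b=cam('wrist');save(b,'w4.png',(128,60,384,300),2.4)
E
```

```text
at [0.55   0.0583 0.2273] ang -0.55 move t [-2.3  0.   0. ] twist -0.001 time 7.7 F [-0.4 -7.7 -1.2] w 0.1773511616879127
```

View pics/w4.png

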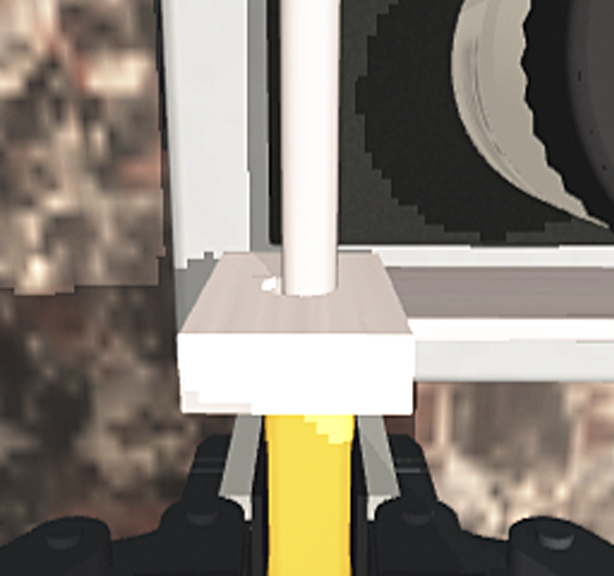

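The bar is home: about 8 N against the lug, with the grip flush at (310,412). Next I release, rise and go to the box.

Emit:
carry_out:
  steps:
    - {"jaw": 0.6,"tx": 0,"ty": 0,"tz": 0,"twist": 0}
    - {"jaw": 0.5,"tx": 0,"ty": 0,"tz": 0,"twist": 0}
    - {"jaw": 0.4,"tx": 0,"ty": 0,"tz": 0,"twist": 0}
    - {"jaw": 0.4,"tx": 0,"ty": 0,"tz": 0,"twist": 0}
    - {"jaw": 0.4,"tx": 0,"ty": 0,"tz": -30,"twist": 0}
    - {"jaw": 0.3,"tx": 0,"ty": 0,"tz": -80,"twist": 0}
    - {"jaw": 0.3,"tx": 0,"ty": 0,"tz": -120,"twist": 0}
    - {"jaw": 0,"tx": 0,"ty": 0,"tz": -120,"twist": 0}

```text
time: 8.75
eef_pos: [0.5508, 0.059, 0.3503]
eef_rot: [0.71, 0.704, 0.002, 0.002]
wrist_force: [0.8, -0.1, -0.4]
gripper_width: 0.89
grip_force: 0.0
```

```bash
python3 - <<'E'
from h import *
# wrist cam is ~ +tool x of TCP ; tool y along box y -> ang 80.4 or -99.6
plan((.42,-.255,.36),80.4); plan((.42,-.255,.36),-99.6); print(ctrl.sense()['q'])
# obstacles behind box (top view 1.5x pixels)
f=lambda u,v,z:pt('top',(u+.5)/1.5-.5,(v+.5)/1.5-.5,z).round(3)
print('beaker',f(519,233,.035),f(535,212,.07),'amber',f(422,205,.06),'bluecap',f(505,142,.15),f(490,175,.02),'cream',f(566,283,.03))
E
```

```text
at [0.5508 0.059  0.3503] ang -0.51 move t [-315.1 -128.   -10.6] twist -1.412 time 8.75 F [ 0.8 -0.1 -0.4] w 0.889647785226224
at [0.5508 0.059  0.3503] ang -0.51 move t [-315.1 -128.   -10.6] twist 1.729 time 8.75 F [ 0.8 -0.1 -0.4] w 0.889647785226224
[ 1.06608344e-01  3.35828830e-01 -8.19981957e-03  1.22159476e+00
  8.30518135e-05  1.68636763e+00]
beaker [ 0.722 -0.396  0.035] [ 0.764 -0.428  0.07 ] amber [ 0.781 -0.16   0.06 ] bluecap [ 0.906 -0.344  0.15 ] [ 0.874 -0.332  0.02 ] cream [ 0.601 -0.506  0.03 ]
```

Emit:
carry_out:
  steps:
    - {"jaw": 0,"tx": -60,"ty": -10,"tz": -10,"twist": -0.18}
    - {"jaw": 0,"tx": -120,"ty": -25,"tz": -10,"twist": -0.36}
    - {"jaw": 0,"tx": -180,"ty": -40,"tz": -10,"twist": -0.54}
    - {"jaw": 0,"tx": -240,"ty": -50,"tz": -10,"twist": -0.72}
    - {"jaw": 0,"tx": -300,"ty": -58,"tz": -10,"twist": -0.9}
    - {"jaw": 0,"tx": -322,"ty": -58,"tz": -10,"twist": -1.08}
    - {"jaw": 0,"tx": -322,"ty": -58,"tz": -10,"twist": -1.26}
    - {"jaw": 0,"tx": -322,"ty": -58,"tz": -10,"twist": -1.412}
    - {"jaw": 0,"tx": -322,"ty": -58,"tz": -10,"twist": -1.412}
    - {"jaw": 0,"tx": -322,"ty": -58,"tz": -10,"twist": -1.412}

```text
time: 10.0
eef_pos: [0.4891, -0.2625, 0.3568]
eef_rot: [0.086, 0.996, 0.0, -0.0]
wrist_force: [-0.4, 0.5, -0.4]
gripper_width: 1.0
grip_force: 0.0
```

```bash
python3 - <<'E'
from h import *
plan((.49,-.262,.36),80.4)
b=cam('wrist');np.save('w5.npy',b)
a=cam('top');save(np.hstack([cv2.resize(b,(480,360)),cv2.resize(a[130:240,170:260],(295,360),interpolation=2)]),'w5.png')
h=cv2.cvtColor(b,cv2.COLOR_RGB2HSV).astype(int)
red=((h[...,0]<6)|(h[...,0]>174))&(h[...,1]>180)&(h[...,2]>110)
n,l,st,c=cv2.connectedComponentsWithStats(red.astype(np.uint8));i=1+st[1:,4].argmax();print('red',st[i],c[i])
m=(l==i).astype(np.uint8);q=cv2.findContours(m,0,2)[0][0];print(cv2.approxPolyDP(q,4,True).reshape(-1,2).tolist())
g=(abs(h[...,0]-65)<15)&(h[...,1]>120)&(h[...,2]>90);v=np.argwhere(g).mean(0)[::-1];print('green',v,g.sum(),pt('wrist',*v,.0455))
E
```

```text
at [ 0.4891 -0.2625  0.3568] ang 80.14 move t [-0.8  0.6 -3.2] twist -0.004 time 10.0 F [-0.4  0.5 -0.4] w 0.999553989916788
red [233 178  16  66 126] [236.30952381 197.93650794]
[[237, 178], [233, 243], [233, 187], [248, 187]]
green [292.8 208.6] 30 [ 0.52021809 -0.23303107  0.0455    ]
```

View pics/w5.png

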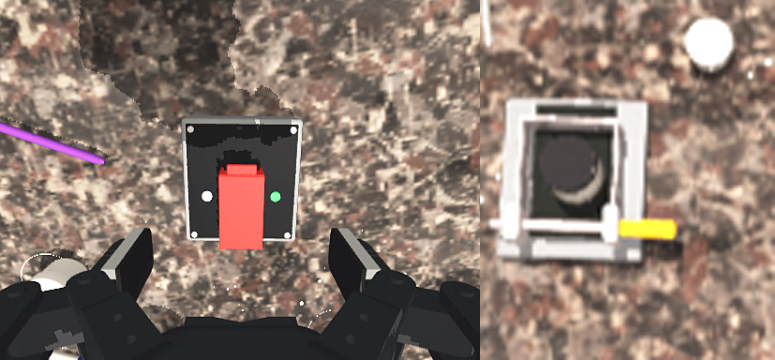

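The bar is through both lugs with the grip against the near one. In the wrist half, the white dot is at (207,197), the green at (275,197), the box's top corners at (182,120), (302,120), (298,241) and (186,240), and the hood's front edge runs (219,176)–(265,174).

```bash
python3 - <<'E'
from h import *
f=lambda u,v,z:pt('wrist',(u+.5)/.9375-.5,(v+.5)/.9375-.5,z)
w,g=f(207,197,.0455),f(275,197,.0455);d=g-w
print('dots',w,g,'mid',(w+g)/2,'ang y',np.degrees(np.arctan2(d[1],d[0])))
C=np.array([f(*q,.045)[:2] for q in[(182,120),(302,120),(298,241),(186,240)]]);print(C.round(4),C.mean(0))
e=np.diff(C[[0,1,2,3,0]],axis=0);print(np.linalg.norm(e,axis=1),np.degrees(np.arctan2(e[:,1],e[:,0])))
F=(f(219,176,.079)+f(265,174.5,.079))/2;B=(f(219,249,.079)+f(263,249,.079))/2
print('hood front mid',F,'rear',B,np.linalg.norm(F-B),np.degrees(np.arctan2(*(B-F)[1::-1])),np.linalg.norm(f(219,176,.079)-f(265,174.5,.079)))
E
```

```text
dots [ 0.51023885 -0.2997894   0.0455    ] [ 0.52184766 -0.23272448  0.0455    ] mid [ 0.51604325 -0.26625694  0.0455    ] ang y 80.17951732895588
[[ 0.4319 -0.3076]
 [ 0.4511 -0.1973]
 [ 0.5745 -0.2158]
 [ 0.5533 -0.3311]] [ 0.50270114 -0.26293778]
[0.1118985  0.12478686 0.11729565 0.12366877] [  80.16514012   -8.50213315 -100.37678213  169.01164673]
hood front mid [ 0.484971   -0.26005973  0.079     ] rear [ 0.55479877 -0.27299048  0.079     ] 0.07101494827252644 -10.49122932461998 0.03974443204498714
```

```bash
python3 - <<'E'
from h import *
plan((.5025,-.2633,.226),80.2)
E
```

```text
at [ 0.4892 -0.2625  0.3571] ang 80.23 move t [-13.3   1.4 131.1] twist 0.001 time 10.1 F [ 0.5 -0.   0.9] w 1.0000905548933718
```

Emit:
carry_out:
  steps:
    - {"jaw": 0,"tx": -13,"ty": 1.4,"tz": 40,"twist": 0}
    - {"jaw": 0,"tx": -13,"ty": 1.4,"tz": 80,"twist": 0}
    - {"jaw": 0,"tx": -13,"ty": 1.4,"tz": 110,"twist": 0}
    - {"jaw": 0.1,"tx": -13,"ty": 1.4,"tz": 125,"twist": 0}
    - {"jaw": 0.3,"tx": -13,"ty": 1.4,"tz": 131,"twist": 0}
    - {"jaw": 1,"tx": -13,"ty": 1.4,"tz": 131,"twist": 0}
    - {"jaw": 1,"tx": -13,"ty": 1.4,"tz": 131,"twist": 0}
    - {"jaw": 1,"tx": -13,"ty": 1.4,"tz": 131,"twist": 0}
    - {"jaw": 1,"tx": -13,"ty": 1.4,"tz": 131,"twist": 0}
  force: 25

```text
time: 11.22
eef_pos: [0.5024, -0.2638, 0.2272]
eef_rot: [0.084, 0.996, -0.001, 0.0]
wrist_force: [-3.6, -4.7, 4.7]
gripper_width: 0.464
grip_force: 28.1
```

The opening of 39.5 mm matches the 40 mm hood, so I lift along the arc.

Emit:
carry_out:
  steps:
    - {"jaw": 1,"tx": -1,"ty": 0,"tz": -6,"twist": 0}
    - {"jaw": 1,"tx": -3,"ty": 0,"tz": -13,"twist": 0}
    - {"jaw": 1,"tx": -6,"ty": 0,"tz": -20,"twist": 0}
    - {"jaw": 1,"tx": -10,"ty": 0,"tz": -26,"twist": 0}
    - {"jaw": 1,"tx": -15,"ty": 0,"tz": -31,"twist": 0}
    - {"jaw": 1,"tx": -20,"ty": 0,"tz": -36,"twist": 0}

```text
time: 11.98
eef_pos: [0.5218, -0.2672, 0.2625]
eef_rot: [0.084, 0.996, -0.001, -0.0]
wrist_force: [-0.8, -7.9, -9.2]
gripper_width: 0.458
grip_force: 26.3
```

Emit:
carry_out:
  steps:
    - {"jaw": 1,"tx": -6,"ty": 0,"tz": -5,"twist": 0}
    - {"jaw": 1,"tx": -12,"ty": 0,"tz": -8,"twist": 0}
    - {"jaw": 1,"tx": -18,"ty": 0,"tz": -10,"twist": 0}
    - {"jaw": 1,"tx": -24,"ty": 0,"tz": -12,"twist": 0}
    - {"jaw": 1,"tx": -31,"ty": 0,"tz": -13,"twist": 0}
    - {"jaw": 1,"tx": -37,"ty": 0,"tz": -13,"twist": 0}

```text
time: 12.72
eef_pos: [0.5583, -0.2737, 0.2759]
eef_rot: [0.084, 0.996, -0.001, -0.0]
wrist_force: [-6.3, -9.7, 3.0]
gripper_width: 0.461
grip_force: 26.3
```

```bash
python3 - <<'E'
from h import *
plan((.557,-.2727,.275),80.2); a=cam('side')
h=cv2.cvtColor(a,cv2.COLOR_RGB2HSV).astype(int)
red=((h[...,0]<6)|(h[...,0]>174))&(h[...,1]>180)&(h[...,2]>110)
n,l,st,c=cv2.connectedComponentsWithStats(red.astype(np.uint8))
print([st[i].tolist() for i in range(1,n) if st[i,4]>8])
T=lambda s,k,th,y:np.array([.5567,-.2727,.059])+(-(s*np.cos(th)-k*np.sin(th)))*np.array([.9854,-.1702,0])+y*np.array([.1702,.9854,0])+np.array([0,0,s*np.sin(th)+k*np.cos(th)])
for th in(0,1.3,2.1):
  P=np.array([proj('side',T(s,k,th,y)) for s in(0,73) for k in(-13,20) for y in(-20,20) for s,k,y in[(s/1e3,k/1e3,y/1e3)]]);print(th,P.min(0),P.max(0)-P.min(0))
E
```

```text
at [ 0.5583 -0.2737  0.2759] ang 80.33 move t [1.4 0.7 0.9] twist 0.002 time 12.725 F [-6.3 -9.7  3. ] w 0.4605887703378611
[[257, 218, 17, 26, 196]]
0 [243.75194262 232.91216855] [23.99086141 13.76301448]
1.3 [257.07621013 227.08653416] [16.92744796 16.23648621]
2.1 [263.99262475 225.29493302] [12.66425997 18.94822804]
```

Emit:
carry_out:
  steps:
    - {"jaw": 0.2,"tx": 0,"ty": 0,"tz": 0,"twist": 0}
    - {"jaw": 0.1,"tx": 0,"ty": 0,"tz": 0,"twist": 0}
    - {"jaw": 0,"tx": 0,"ty": 0,"tz": 0,"twist": 0}
    - {"jaw": 0,"tx": 0,"ty": 0,"tz": 0,"twist": 0}
    - {"jaw": 0,"tx": 0,"ty": 0,"tz": -40,"twist": 0}
    - {"jaw": 0,"tx": 15,"ty": 0,"tz": -80,"twist": 0}
    - {"jaw": 0.3,"tx": 45,"ty": 0,"tz": -90,"twist": 0}
    - {"jaw": 0.3,"tx": 45,"ty": 0,"tz": -90,"twist": 0}

```text
time: 13.78
eef_pos: [0.513, -0.2653, 0.3668]
eef_rot: [0.084, 0.996, -0.0, 0.001]
wrist_force: [0.2, 0.5, -0.3]
gripper_width: 0.703
grip_force: 0.0
```

```bash
cat >> h.py <<'E'
def red():
  for n in('side','wrist'):
    a=cam(n);h=cv2.cvtColor(a,cv2.COLOR_RGB2HSV).astype(int)
    r=((h[...,0]<6)|(h[...,0]>174))&(h[...,1]>180)&(h[...,2]>110)
    k,l,st,c=cv2.connectedComponentsWithStats(r.astype(np.uint8));print(n,[st[i].tolist() for i in range(1,k) if st[i,4]>8])
  return a
def box(x,y,z): return np.array([.5035,-.2635,z])+x*np.array([.9854,-.1702,0])+y*np.array([.1702,.9854,0])
E
python3 - <<'E'
from h import *
a=red();np.save('w6.npy',a)
plan(box(.012,0,.235),80.2)
print('toggle off/on/green px',[proj('wrist',box(*q)).round(0).tolist() for q in[(.012,-.013,.074),(.012,.013,.074),(.012,.034,.0455),(.012,0,.047)]])
u=proj('wrist',box(.012,0,.06)).astype(int);p=a[max(u[1]-45,0):u[1]+45:5,u[0]-60:u[0]+60:5].max(2);print(u);print('\n'.join(' '.join('%3d'%v for v in r) for r in p))
E
```

```text
side [[265, 219, 22, 25, 333]]
wrist [[228, 219, 53, 86, 3223], [238, 311, 33, 10, 291]]
at [ 0.5141 -0.2654  0.3653] ang 80.38 move t [-1.200e+00  1.000e-01  1.304e+02] twist 0.003 time 13.875 F [-0.1  0.5  0.2] w 0.6962390960112599
toggle off/on/green px [[241.0, 189.0], [272.0, 189.0], [293.0, 181.0], [256.0, 181.0]]
[256 184]
161  37  38  36  37  36  37  37  36  37  36  36  36  35  36  37  37  46  36  37  70  70  71  72
159  35  36  37  36  37  36  36  36  45  67  34  47  70  36  36  36  71  47  64  70  68  69  68
155  34  34  36  37  36  35  32  65  65  66  65  65  65  33  36  70  67  67  66  68  71  69  69
237  60  61  64  64  62  63  64  64  66  65  65  64  64  68  71  68  67  67  68  69  69  69  67
237  57  62  62  63  61  62  62  63  63  63  64  64  66  66  64  67  67  66  67  67  67  68  66
240  55  61  60  62  61  61  62  63  63  63  62  66  64  66  66  66  67  67  66  66  69  69  62
244  55  62  60  60  60  61  64  55  31  64  63  65  65  66  65  66  68  68  67  68  68  69  58
242  53  60  62  44  37  60  63  34  35  32 255 255 255  65  66  67  65  67  65  69  69  69  60

[... 259 characters left out ...]
  67  66  67  69  70  69  92
124  34  60  61  61  60  60  63  63  43  59  62  64  67  65  65  65  65  68  67  67  68  67 177
183  25  61  60  61  61  60  63  62  62  63  62  62  65  65  65  65  66  67  67  66  67  68 237
253  19  60  60  58  60  60  63  63  63  64  63  63  65  64  64  66  65  67  66  68  67  67 255
243  80  59  59  59  59  61  63  61  60  64  63  64  63  64  58  64  65  64  67  66  67  67 255
144 120  59  59  58  59  61  31  65  29  64  62  64  64  56  34  66  64  66  65  66  67  66 255
110 178 255  59  59  59  61  32  78  64  29  32  32  29  76  30  60  65  63  67  67  64  45 248
138 203 255  46  48  53  23  28 255 163  45  48  54  54  64  16 255  63  65  63  66 111 255 248
```

The cover is fully back and the toggle is visible, leaning to the white side. Now I flip it with the -y finger.

Emit:
carry_out:
  steps:
    - {"jaw": 0.3,"tx": -1,"ty": 0,"tz": 45,"twist": 0}
    - {"jaw": 0.3,"tx": -1,"ty": 0,"tz": 90,"twist": 0}
    - {"jaw": 0.3,"tx": -1,"ty": 0,"tz": 120,"twist": 0}
    - {"jaw": 0.3,"tx": -1,"ty": 0,"tz": 139,"twist": 0}
    - {"jaw": 0.3,"tx": -1,"ty": 0,"tz": 139,"twist": 0}
    - {"jaw": 0.3,"tx": -1,"ty": 8,"tz": 139,"twist": 0}
    - {"jaw": 0.3,"tx": -1,"ty": 16,"tz": 139,"twist": 0}
    - {"jaw": 0.3,"tx": -1,"ty": 22,"tz": 139,"twist": 0}
    - {"jaw": 0.3,"tx": -1,"ty": 28,"tz": 139,"twist": 0}
    - {"jaw": 0.3,"tx": -1,"ty": 34,"tz": 139,"twist": 0}
    - {"jaw": 0.3,"tx": -1,"ty": 34,"tz": 139,"twist": 0}

```text
time: 15.25
eef_pos: [0.5208, -0.2327, 0.2267]
eef_rot: [0.084, 0.996, -0.002, 0.0]
wrist_force: [-2.6, -14.7, 0.3]
gripper_width: 0.698
grip_force: 6.7
```

Emit:
carry_out:
  steps:
    - {"jaw": 0.3,"tx": 0,"ty": -10,"tz": 0,"twist": 0}
    - {"jaw": 0.3,"tx": 0,"ty": -20,"tz": -30,"twist": 0}
    - {"jaw": 0.3,"tx": 0,"ty": -34,"tz": -80,"twist": 0}
    - {"jaw": 0.3,"tx": 0,"ty": -34,"tz": -139,"twist": 0}
    - {"jaw": 0.3,"tx": 0,"ty": -34,"tz": -139,"twist": 0}

```text
time: 15.88
eef_pos: [0.5158, -0.2661, 0.3699]
eef_rot: [0.084, 0.996, -0.001, 0.003]
wrist_force: [0.8, -0.6, -0.9]
gripper_width: 0.697
grip_force: 0.0
```

```bash
python3 - <<'E'
from h import *
a=red();plan(box(.012,0,.235),80.2)
u=proj('wrist',box(.012,0,.06)).astype(int);p=a[u[1]-20:u[1]+20:5,u[0]-60:u[0]+60:5].max(2);print(u);print('\n'.join(' '.join('%3d'%v for v in r) for r in p))
print('behind');plan(box(.125,0,.36),80.2);plan(box(.05,0,.268),80.2)
E
```

```text
side [[265, 219, 22, 25, 336]]
wrist [[229, 216, 52, 84, 3147], [239, 307, 32, 10, 279]]
at [ 0.5151 -0.2656  0.3656] ang 80.39 move t [-1.000e-01  0.000e+00  1.306e+02] twist 0.003 time 15.975 F [ 0.1  1.  -1. ] w 0.6979360582316787
[256 181]
232  51  62  61  61  61  61  63  62  62  62  62  65  65  65  65  66  66  67  67  67  68  68  64
212  52  62  61  60  60  61  62  63  63  63  63  56  57  37  65  66  66  66  68  67  67  69  62
171  45  60  60  42 230  60  62  64  63  61 255 255 241  34  67  68  67  66  63  69  68  69  57
138  41  63  60 255 255  27  63  63  64  59 255 175 183  53  65  68  66  62 255 255  69  67  60
127  31  61  61 181 255  58  62  62  63  49 255 234 215 186 250  58  66  63 255 255  68  70  67
130  29  60  61  62  60  63  63  62  62  62 119 255 127 250 255  40  67  68  66  69  69  69  78
148  37  60  60  60  60  62  63  63  62  62  64  62  64  60  56  63  66  67  67  67  65  67 122
233 122  61  61  60  61  63  62  63  61  62  63  65  64  64  65  66  65  65  68  67  66  67 209
behind
at [ 0.5151 -0.2656  0.3656] ang 80.39 move t [-113.2   -0.3    5.7] twist 0.003 time 15.975 F [ 0.1  1.  -1. ] w 0.6979360582316787
at [ 0.5151 -0.2656  0.3656] ang 80.39 move t [-38.1  -0.1  97.6] twist 0.003 time 15.975 F [ 0.1  1.  -1. ] w 0.6979360582316787
```

The toggle is over to the green side. Next, behind the cover with shut fingers.

Emit:
carry_out:
  steps:
    - {"jaw": 1,"tx": -40,"ty": 0,"tz": 0,"twist": 0}
    - {"jaw": 1,"tx": -80,"ty": 0,"tz": 0,"twist": 0}
    - {"jaw": 1,"tx": -115,"ty": 0,"tz": 0,"twist": 0}
    - {"jaw": 1,"tx": -128,"ty": 0,"tz": 0,"twist": 0}
    - {"jaw": 1,"tx": -128,"ty": 0,"tz": 0,"twist": 0}
    - {"jaw": 1,"tx": -128,"ty": 0,"tz": 40,"twist": 0}
    - {"jaw": 1,"tx": -128,"ty": 0,"tz": 80,"twist": 0}
    - {"jaw": 1,"tx": -128,"ty": 0,"tz": 98,"twist": 0}
    - {"jaw": 1,"tx": -128,"ty": 0,"tz": 98,"twist": 0}

```text
time: 17.1
eef_pos: [0.6399, -0.2866, 0.2657]
eef_rot: [0.084, 0.996, 0.001, -0.002]
wrist_force: [0.3, 0.4, -0.1]
gripper_width: -0.002
grip_force: 0.0
```

```bash
python3 - <<'E'
from h import *
plan(box(.053,0,.268),80.2)
E
```

```text
at [ 0.6399 -0.2866  0.2657] ang 80.38 move t [85.4 -0.2 -2. ] twist 0.003 time 17.1 F [ 0.3  0.4 -0.1] w -0.0017805794778334133
```

Emit:
carry_out:
  steps:
    - {"jaw": 1,"tx": 12,"ty": 0,"tz": -2,"twist": 0}
    - {"jaw": 1,"tx": 24,"ty": 0,"tz": -2,"twist": 0}
    - {"jaw": 1,"tx": 36,"ty": 0,"tz": -2,"twist": 0}
    - {"jaw": 1,"tx": 48,"ty": 0,"tz": -2,"twist": 0}
    - {"jaw": 1,"tx": 60,"ty": 0,"tz": -2,"twist": 0}
    - {"jaw": 1,"tx": 70,"ty": 0,"tz": -2,"twist": 0}
    - {"jaw": 1,"tx": 78,"ty": 0,"tz": -2,"twist": 0}
    - {"jaw": 1,"tx": 86,"ty": 0,"tz": -2,"twist": 0}
    - {"jaw": 1,"tx": 86,"ty": 0,"tz": -2,"twist": 0}

```text
time: 18.23
eef_pos: [0.5559, -0.2725, 0.2691]
eef_rot: [0.084, 0.996, 0.0, -0.0]
wrist_force: [0.5, -0.2, 0.2]
gripper_width: -0.002
grip_force: 0.0
```

```bash
python3 - <<'E'
from h import *
red();plan(box(.053,0,.268),80.2)
E
```

```text
side [[246, 224, 25, 22, 338]]
wrist [[209, 98, 93, 146, 11264], [272, 241, 11, 2, 11]]
at [ 0.5565 -0.2726  0.2692] ang 80.39 move t [ 0.7 -0.   1.2] twist 0.003 time 18.325 F [ 0.7  0.2 -0.3] w -0.004845963848750236
```

Emit:
carry_out:
  steps:
    - {"jaw": 1,"tx": 0,"ty": 0,"tz": 0,"twist": 0}
    - {"jaw": 1,"tx": -10,"ty": 0,"tz": -10,"twist": 0}
    - {"jaw": 1,"tx": -20,"ty": 0,"tz": -40,"twist": 0}
    - {"jaw": 1,"tx": -20,"ty": 0,"tz": -90,"twist": 0}
    - {"jaw": 1,"tx": -20,"ty": 0,"tz": -120,"twist": 0}
    - {"jaw": 1,"tx": -20,"ty": 0,"tz": -120,"twist": 0}

```text
time: 19.08
eef_pos: [0.5768, -0.2761, 0.3916]
eef_rot: [0.084, 0.996, -0.001, 0.002]
wrist_force: [0.1, 0.3, 0.4]
gripper_width: 0.006
grip_force: 0.0
```

```bash
python3 - <<'E'
from h import *
red();plan(box(.053,0,.268),80.2)
P=np.array([proj('wrist',box(.054-s,y,z)) for s in(0,.073) for z in(.046,.079) for y in(-.02,.02)]);print(P.min(0),np.ptp(P,axis=0))
T=cam('top');w=cam('side');w=np.load('side.npy').astype(int)-w
print('side before/after: diff>60 per region',[(n,int((abs(w[y0:y1,x0:x1]).max(2)>60).sum())) for n,x0,y0,x1,y1 in[('cream',290,285,320,320),('beaker',320,225,355,280),('amber60',315,195,332,222),('jar',240,145,262,168),('box',228,228,275,268)]])
E
```

```text
side [[241, 230, 27, 18, 385]]
wrist [[233, 61, 47, 97, 2887], [264, 72, 15, 2, 19], [280, 74, 1, 12, 12]]
at [ 0.5763 -0.276   0.3887] ang 80.39 move t [ 20.8  -0.  120.7] twist 0.003 time 19.175 F [-0.6 -0.  -1.2] w 0.00013487302064244016
[232.63324444  72.99522247] [48.10477263 86.92668753]
side before/after: diff>60 per region [('cream', 0), ('beaker', 0), ('amber60', 0), ('jar', 1), ('box', 124)]
```

Emit:
carry_out:
  steps:
    - {"jaw": 1,"tx": 0,"ty": 0,"tz": 0,"twist": 0}
    - {"jaw": 1,"tx": 0,"ty": 0,"tz": -40,"twist": 0}
    - {"jaw": 1,"tx": 60,"ty": 0,"tz": -60,"twist": 0}
    - {"jaw": 1,"tx": 120,"ty": 0,"tz": -60,"twist": 0}
    - {"jaw": 1,"tx": 150,"ty": 0,"tz": -60,"twist": 0}
    - {"jaw": 1,"tx": 150,"ty": 0,"tz": -60,"twist": 0}
    - {"jaw": 1,"tx": 150,"ty": 0,"tz": -60,"twist": 0}
    - {"jaw": 1,"tx": 150,"ty": 0,"tz": -60,"twist": 0}

```text
time: 20.27
eef_pos: [0.4291, -0.2511, 0.4488]
eef_rot: [0.084, 0.996, 0.0, -0.0]
wrist_force: [0.1, 0.4, -1.4]
gripper_width: 0.0
grip_force: 0.0
```

```bash
python3 - <<'E'
from h import *
red()
o=np.load('side.npy');w=cam('side');d=(abs(o.astype(int)-w).max(2)>60)
print([(n,int(d[y0:y1,x0:x1].sum())) for n,x0,y0,x1,y1 in[('cream',290,285,320,320),('beaker',320,225,355,280),('jar',240,145,262,168),('box',228,228,275,268)]])
h=cv2.cvtColor(o,cv2.COLOR_RGB2HSV).astype(int);r=((h[...,0]<6)|(h[...,0]>174))&(h[...,1]>180)&(h[...,2]>110);r[300:]=0
i=np.argwhere(r[200:260,230:290]);print('orig red',i.min(0)+[200,230],i.max(0)+[200,230],len(i))
t=cam('top');save(t,'t_end.png')
h=cv2.cvtColor(t,cv2.COLOR_RGB2HSV);y=np.argwhere((abs(h[...,0].astype(int)-27)<4)&(h[...,1]>180)&(h[...,2]>150));y=y[(y[:,0]>150)&(y[:,0]<260)&(y[:,1]>170)&(y[:,1]<260)]
m=y.mean(0);print('grip',pt('top',m[1],m[0],.074),len(y))
E
```

```text
side [[241, 230, 27, 18, 383]]
wrist [[239, 209, 35, 10, 145], [238, 219, 1, 21, 21], [273, 224, 1, 16, 16]]
[('cream', 0), ('beaker', 0), ('jar', 0), ('box', 0)]
orig red [230 241] [246 267] 385
grip [0.54513637 0.04772152 0.074     ] 57
```

```bash
python3 -c "
from station import hand_in
print(hand_in())"
```

```text
the job is handed in; nothing more can be done
None
```

The job is done and handed in at about 20 s of the 64 s allowed: the gate bar is home through both lugs, the toggle is on the green side, the cover is shut over it, and the camera check showed the jar, beaker and cream jar unmoved (the amber bottle matched too, just before the last arm move; the tape roll wasn't checked).

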